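Find the binding cupboard door

TASK

One of the two ajar doors of the small wooden craft cupboard binds partway through its swing. Push each door outward gently with the fingertips, without pinching or slamming it, and lean lightly on the one that binds for a moment to be sure, never forcing it. Leave the binding door fully shut and the free one wide open, with the glue bottle, jar and tin undisturbed.

Things in the scene. Friction and masses are not known exactly. Their poses are not given: they have to be found in the camera images.
- cupboard: Low brown wooden cupboard fixed to the table; 300 wide (y), 145 mm high. Origin: under its middle, on the table. Carcass from 77 mm before the origin (own -x, its open front, facing the robot) to 85 mm behind; +y is the left side seen from the robot. Two doors close the front; their upright hinge axes lie 91 mm before the origin (-x), 146 mm to either side (+y left, -y right).
- door_left (a joint): Hinge angle of the left door (+y side), rad: 0 shut (on soft buffers, 2 N/mm), grows as it swings out towards the robot, 1.9 wide open at its end stop. Starts ajar at 0.5 to 0.8. It has no spring and stays where left. 1 to 2 N at 110 mm from the hinge swings it while free. Exactly one door, either, binds at an unknown angle between 1.0 and 1.4; resistance then climbs by 1 to 1.5 N per mm of push there.
- door_right (a joint): Hinge angle of the right door (-y side), rad: 0 shut (on soft buffers, 2 N/mm), grows as it swings out towards the robot, 1.9 wide open at its end stop. Starts ajar at 0.5 to 0.8. It has no spring and stays where left. 1 to 2 N at 110 mm from the hinge swings it while free. Exactly one door, either, binds at an unknown angle between 1.0 and 1.4; resistance then climbs by 1 to 1.5 N per mm of push there.
- left_hinge (a point): Point on the left door's upright hinge axis, level with the door's top edge (150 mm above the table). To be sure of a bind, lean on it standing still for half a second with 5 to 10 N; more than 18 N on a door at any time strains its hinge. Push with fingertips; do not pinch door or knob. A free door goes on past 1.6 rad.
- right_hinge (a point): Point on the right door's upright hinge axis, level with the door's top edge (150 mm above the table). To be sure of a bind, lean on it standing still for half a second with 5 to 10 N; more than 18 N on a door at any time strains its hinge. Push with fingertips; do not pinch door or knob. A free door goes on past 1.6 rad.
- left_edge (a point): Top corner of the left door's free edge, 144 mm from the hinge axis, mid-thickness; moves with the door. Brown wood panel 12 mm thick, upright, from 12 to 150 mm above the table; a brass ball knob (18 mm, 26 mm proud) on its outer face, 128 mm from the hinge, 60 mm up. While ajar, a fingertip 30 to 40 mm below the top edge, 110 mm from the hinge, can push either face.
- right_edge (a point): Top corner of the right door's free edge, 144 mm from the hinge axis, mid-thickness; moves with the door. Brown wood panel 12 mm thick, upright, from 12 to 150 mm above the table; a brass ball knob (18 mm, 26 mm proud) on its outer face, 128 mm from the hinge, 60 mm up. While ajar, a fingertip 30 to 40 mm below the top edge, 110 mm from the hinge, can push either face.
- glue: White plastic bottle with a black cap, 60 mm across, 150 mm tall, standing loose beside the cupboard's left side. Origin: centre of its underside. Leave alone.
- jar: Amber glass jar with a steel cap, 64 mm across, 90 mm tall, standing loose beside the cupboard's right side. Origin: centre of its underside. Leave alone.
- tin: Flat steel tin, 60 x 90 x 35 mm, lying loose on the cupboard's top towards the back. Origin: centre of its underside. Leave alone.

How it is judged:
On the way:
1. the binding door has been pushed out to where it binds and leaned on with more than 3.5 N of the fingers, standing still, for 0.3 s (((value of joint door_left between 0.85 and 1.52 rad and velocity of joint door_left between -0.15 and 0.15 rad/s and contact force between the fingers and door_left above 3.5 N) or (value of joint door_right between 0.85 and 1.52 rad and velocity of joint door_right between -0.15 and 0.15 rad/s and contact force between the fingers and door_right above 3.5 N))), for 0.3 s.
At the end, for the whole second after the job is handed in: One door (the free one) stands wide open, beyond 1.6 rad, and the other (the binding one) is shut to within 0.06 rad (about 8 mm at its edge), both at rest (((value of joint door_left above 1.6 rad and value of joint door_right below 0.06 rad) or (value of joint door_right above 1.6 rad and value of joint door_left below 0.06 rad)) and velocity of joint door_left between -0.05 and 0.05 rad/s and velocity of joint door_right between -0.05 and 0.05 rad/s); the robot touches nothing.
It fails at once if a door is pushed or pinched with more than 18 N (contact force between any of the fingers, the arm and door_left above 18 N or contact force between any of the fingers, the arm and door_right above 18 N).
It fails at once if a door is flung or slammed (faster than 2.5 rad/s) (velocity of joint any of door_left, door_right below -2.5 rad/s or velocity of joint any of door_left, door_right above 2.5 rad/s).
It fails at once if the bottle, jar or tin is moved by more than 20 mm (distance of any of glue, jar, tin from where it was at the start of the episode above 0.02 m).
It also fails if it takes over 72 s, if anything falls off the work surface, if the arm or the gripper's body presses on something with over 40 N, if the wrist force passes 120 N, or if a joint passes its speed limit or range.

ROBOT

A 6-joint arm with a two-finger parallel gripper is mounted at the origin on the work surface. World frame = base frame: x ahead of the robot, y to its left, z up, the work surface at z = 0. Lengths are in m, angles in rad, forces in N, time in s.
With the tool pointing down it reaches from about 0.35 to 0.85 m from the base axis. Payload 8.1 kg.
Tool frame: the origin (TCP) lies midway between the tips of the shut fingers; the grasp point (between the pads) lies 19 mm behind it; z points along the fingers, y is the line along which they close (so a half turn about z gives the same grasp; the last joint's range is limited). The gripper opens to 93 mm and grips with 3 to 60 N. Pads are 15 mm wide; open, the fingers measure 128 mm over their backs; the gripper's body (75 mm by 188 mm) begins 65 mm behind the grasp point.
Start: joints at [-1.292, 0.13, 1.488, -0, 1.523, -0.085], TCP at [0.214, -0.561, 0.219] pointing down, gripper open.
Joint ranges: [-2.96, 2.96], [-0.89, 2.26], [0.02, 2.5], [-1.34, 4.48], [0, 2.73], [-2.66, 2.66]. Speed limits (rad/s): [2.39, 2.39, 2.79, 3.14, 3.14, 3.14].

INTERFACE

Orientations are given as [roll, pitch, yaw] about the fixed x, y, z axes, in that order (R = Rz(yaw) Ry(pitch) Rx(roll)).
In Python, from station import sense, camera, camera_model, sign_off gives the robot as it stands.
- The arm moves only by the shell command python3 -m creep 'ROWS' [OPENING] [FORCE]. ROWS is JSON, a list of rows, each a list of 6 numbers: the shift along the tool's x, y, z in units of 2.5 cm (1.0 is 2.5 cm), then the turn, a rotation vector about the tool's x, y, z in units of 6 degrees (1.0 is 6 degrees). A call has 1 to 12 rows; each row shifts and turns the commanded pose from where the row before left it, along the tool's axes as they then stand; what a row does not reach is not made up. A row lasts 1/10 s, in which the tool goes at most 50 mm and 8.59 degrees, less where a joint would pass 70% of its speed; a pose out of reach is approached as far as the arm can. A call with a number of a shift or a turn outside -1 to 1 is refused whole. A call with a gripper value outside its range is refused whole. OPENING is the closure, from 0 (fully open) to 1 (shut), set as the call begins (- or left out, the last holds). The fingers move at their own pace and stop on an object; FORCE is the grip in N (left out, the last holds). Time passes only in rows, so rows that do not move let the fingers close. It gives the time, the measured TCP pose, the force, the opening and the grip force at its end, in the units of the state.
- sense(): the state, without advancing time (a new reading comes with each control period).
- camera(name): name is "scene" or "top" or "wrist"; returns (picture, depth): 420x560x3 uint8, blue, green, red; 420x560 float32, m along the optical axis (not along the pixel's ray), 0 where there is no reading.
- camera_model(name): a dict with "camera_matrix" (3x3 intrinsics, pixels), "dist_coeffs" ([k1, k2, p1, p2, k3] as OpenCV has them; the pictures are not rectified), "R" (3x3) and "t" (3): a world point X has camera coordinates R X + t. Camera axes: x right, y down, z forward; pixel columns grow to the right and rows downward; lengths in m; the calibration is good to about 2 mm. A picture is of the moment at which its call begins: read the wrist's pose just before it. camera_model takes no time and is no camera call; for the wrist camera it gives the pose at the moment of the call.
- sign_off(): hands the job in; it is judged then, once.
The state is a dict: "time": time; "q": joint angles; "qd": joint speeds; "effort": joint torques, N m; "position": TCP position; "tool_rot": TCP orientation; "ft_force": force on the tool from outside, world axes, zero at the start; "ft_torque": the same for the moment, N m; "gripper_width": finger opening in m; "grasp_force": force on a finger pad.
Only numpy, scipy, OpenCV 4.12 (cv2) and the standard library are available. Lean on these libraries where they do the work, as an engineer would, in place of code of your own. Each camera call takes 0.05 s, during which the arm holds its last target. There are 200 camera calls.

## Working session

There is one attempt and no reset: what is moved stays moved. The work goes in short steps, Python scripts to look and compute and a shell command to move; the robot and the scene stay as the last step left them, time stands still between calls to the robot, and variables do not carry over. Pictures are saved under pics/ and viewed, at most 10 in all, crops included, and the job is handed in when it is done.

```bash
ls; mkdir -p pics; python3 - <<'E'
from station import *
import cv2,numpy as np
s=sense();print(s)
ims=[]
for n in("scene","top"):
    p,d=camera(n);cv2.imwrite(f"pics/{n}0.png",p);np.save(f"pics/{n}0.npy",d)
    m=camera_model(n);print(n,np.round(m["camera_matrix"],1).tolist(),m["dist_coeffs"],np.round(m["R"],3).tolist(),np.round(m["t"],3))
E
```

```text
pics
{'time': 0.0, 'q': array([-1.29237803e+00,  1.31165931e-01,  1.48927996e+00, -9.23365765e-06,
        1.52299299e+00, -8.53975151e-02]), 'qd': array([ 0.00053992,  0.00120392,  0.00143881,  0.00100623, -0.00093637,
       -0.00025328]), 'effort': array([-4.16524708e-04, -5.59843326e+01, -4.91755235e+01,  7.67205586e-02,
        3.54156678e-02, -1.24117037e-04]), 'position': array([ 0.21336722, -0.56016921,  0.21758423]), 'tool_rot': array([-3.13975237e+00, -1.48282656e-04,  3.63816127e-01]), 'ft_force': array([-0.68041631, -0.19050541, -0.50299928]), 'ft_torque': array([0.03276004, 0.03824079, 0.0318592 ]), 'grasp_force': 0.0, 'gripper_width': 0.09319869251600539}
scene [[514.6, 0.0, 281.9], [0.0, 514.6, 204.4], [0.0, 0.0, 1.0]] [-0.11131368  0.          0.          0.          0.        ] [[-0.788, -0.616, 0.004], [-0.478, 0.607, -0.635], [0.389, -0.502, -0.772]] [0.519 0.361 0.934]
top [[518.5, 0.0, 282.0], [0.0, 518.5, 212.0], [0.0, 0.0, 1.0]] [0.04141132 0.         0.         0.         0.        ] [[0.026, -0.999, 0.022], [-0.993, -0.029, -0.112], [0.113, -0.018, -0.993]] [0.025 0.652 1.094]
```

View pics/scene0.png

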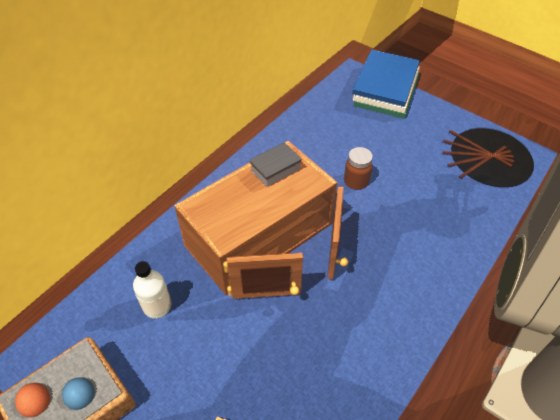

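View pics/top0.png

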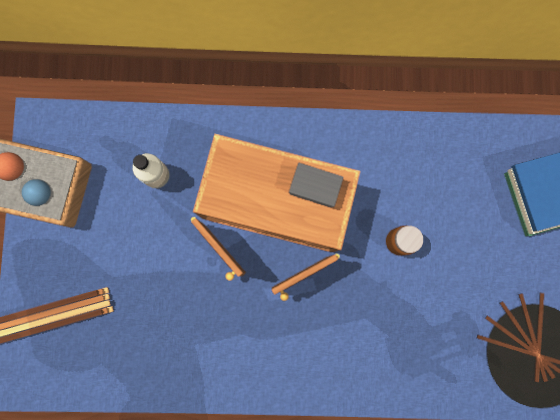

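The top view shows the carcass top with corners near (216,136), (359,171), (343,248) and (195,213). The left door's top runs (195,219)→(240,274) and the right door's (338,256)→(274,291). The bottle is at (150,170) and the jar at (408,241).

```bash
cat > h.py <<'E'
from station import *
import cv2,numpy as np
def ray(name,px,z):
    m=camera_model(name);K=np.array(m["camera_matrix"]);R=np.array(m["R"]);t=np.array(m["t"])
    u=cv2.undistortPoints(np.array(px,float).reshape(-1,1,2),K,np.array(m["dist_coeffs"])).reshape(-1,2)
    d=np.c_[u,np.ones(len(u))]@R; c=-R.T@t
    return c+d*((z-c[2])/d[:,2])[:,None]
E
python3 - <<'E'
from h import *
c=ray("top",[(216,136),(359,171),(343,248),(195,213)],.145);print(c.round(3))
print("sides",np.linalg.norm(np.roll(c,-1,0)-c,axis=1).round(3))
d=ray("top",[(195,219),(240,274),(338,256),(274,291)],.15);print(d.round(3),np.linalg.norm(d[1]-d[0]),np.linalg.norm(d[3]-d[2]))
print(ray("top",[(150,170)],.1),ray("top",[(408,241)],.09),ray("top",[(140,162)],.15))
p=cv2.imread("pics/top0.png");cv2.imwrite("pics/topc.png",cv2.resize(p[125:305,120:380],None,fx=3,fy=3,interpolation=cv2.INTER_CUBIC))
E
```

```text
[[ 0.787  0.181  0.145]
 [ 0.725 -0.106  0.145]
 [ 0.571 -0.076  0.145]
 [ 0.631  0.216  0.145]]
sides [0.293 0.157 0.298 0.159]
[[ 0.619  0.215  0.15 ]
 [ 0.515  0.123  0.15 ]
 [ 0.555 -0.066  0.15 ]
 [ 0.484  0.057  0.15 ]] 0.1383345500912809 0.14126134533470472
[[0.72237153 0.31853853 0.1       ]] [[ 0.59161523 -0.21771564  0.09      ]] [[0.72823831 0.32678454 0.15      ]]
```

View pics/topc.png

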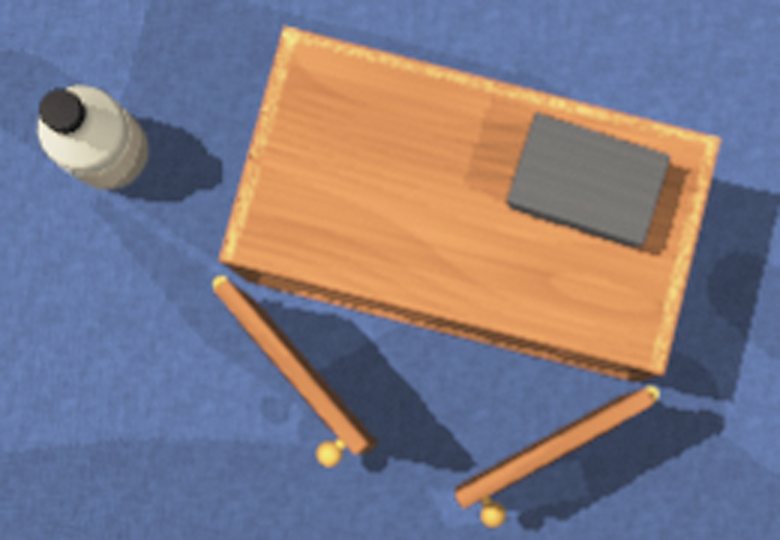

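```bash
cat >> h.py <<'E'
from scipy.spatial.transform import Rotation as Ro
HL=np.array([.615,.216]);HR=np.array([.555,-.069])
def geo(side,phi):
    """door direction and outward push direction (world angles) at hinge angle phi"""
    a0=-.207
    if side=="R": a=a0+np.pi/2+phi; return a,a+np.pi/2
    a=a0-np.pi/2-phi; return a,a-np.pi/2
def target(side,phi,r,off):
    "point r along the door, off mm outward (+) / inward (-) of mid-thickness"
    a,n=geo(side,phi);h=HR if side=="R" else HL
    return h+r*np.array([np.cos(a),np.sin(a)])+off*np.array([np.cos(n),np.sin(n)])
def delta(p,yaw):
    s=sense();R=Ro.from_euler("xyz",s["tool_rot"]);G=Ro.from_euler("xyz",[np.pi,0,yaw])
    print("t",round(s["time"],2),"pos",s["position"].round(4),"yaw",s["tool_rot"][2].round(3),"F",s["ft_force"].round(2))
    print("target",np.round(p,4),"shift units",(R.inv().apply(np.array(p)-s["position"])/.025).round(2),"turn units",np.degrees((R.inv()*G).as_rotvec()/6).round(2))
E
python3 -c "
from h import *
delta([*target('R',.73,.11,-.030),.217],geo('R',.73)[1]-np.pi)"
```

```text
t 0.1 pos [ 0.2134 -0.5602  0.2177] yaw 0.364 F [ 0.24 -0.24  0.65]
target [0.526  0.0413 0.217 ] shift units [ 20.25 -18.04   0.06] turn units [-0.02 -0.   -1.52]
```

```bash
python3 -m creep '[[0.4,-0.36,0,0,0,0],[0.84,-0.75,0,0,0,0],[0.84,-0.75,0,0,0,0],[0.84,-0.75,0,0,0,0],[0.84,-0.75,0,0,0,0],[0.84,-0.75,0,0,0,0],[0.84,-0.75,0,0,0,0],[0.84,-0.75,0,0,0,0],[0.84,-0.75,0,0,0,0],[0.84,-0.75,0,0,0,0],[0.84,-0.75,0,0,0,0],[0.84,-0.75,0,0,0,0]]' 1 5
python3 -m creep '[[0.84,-0.75,0,0,0,0],[0.84,-0.75,0,0,0,0],[0.84,-0.75,0,0,0,0],[0.84,-0.75,0,0,0,0],[0.84,-0.75,0,0,0,0],[0.84,-0.75,0,0,0,0],[0.84,-0.75,0,0,0,0],[0.84,-0.75,0,0,0,0],[0.84,-0.75,0,0,0,0],[0.84,-0.75,0,0,0,0],[0.84,-0.75,0,0,0,0],[0.84,-0.75,0,0,0,0]]'
python3 -m creep '[[0.6,-0.6,0,0,0,0],[0.3,-0.3,0,0,0,0],[0,0,0,0,0,-0.8],[0,0,0,0,0,-0.72],[0,0,0,0,0,0],[0,0,0,0,0,0]]'
python3 -c "
from h import *
delta([*target('R',.73,.11,-.030),.115],geo('R',.73)[1]-np.pi)"
```

```text
time: 1.3
position: [0.3624, -0.2718, 0.2184]
tool_rot: [-3.141, -0.0, 0.364]
ft_force: [1.1, 0.2, 0.5]
gripper_width: 0.0023
grasp_force: 0.0
time: 2.5
position: [0.5173, 0.028, 0.2184]
tool_rot: [-3.141, 0.0, 0.364]
ft_force: [0.2, 0.4, 0.6]
gripper_width: 0.0004
grasp_force: 0.0
time: 3.1
position: [0.5303, 0.055, 0.2186]
tool_rot: [3.142, 0.0, 0.521]
ft_force: [-0.1, -0.5, -1.1]
gripper_width: 0.0005
grasp_force: 0.0
t 3.1 pos [0.5303 0.055  0.2186] yaw 0.521 F [-0.07 -0.45 -1.13]
target [0.526  0.0413 0.115 ] shift units [-0.42  0.39  4.14] turn units [ 0.    0.   -0.02]
```

```bash
python3 -m creep '[[-0.42,0.39,0,0,0,0],[0,0,0.5,0,0,0],[0,0,0.6,0,0,0],[0,0,0.6,0,0,0],[0,0,0.6,0,0,0],[0,0,0.6,0,0,0],[0,0,0.6,0,0,0],[0,0,0.4,0,0,0],[0,0,0.24,0,0,0],[0,0,0,0,0,0]]'
python3 -c "
from h import *
delta([*target('R',.73,.11,-.0135),.115],geo('R',.73)[1]-np.pi)
p,d=camera('top');cv2.imwrite('pics/t1.png',cv2.resize(p[125:345,120:420],None,fx=2.5,fy=2.5))"
```

```text
time: 4.1
position: [0.5258, 0.0415, 0.1141]
tool_rot: [-3.141, 0.001, 0.523]
ft_force: [-0.4, -0.5, -0.8]
gripper_width: 0.0002
grasp_force: 0.0
t 4.1 pos [0.5258 0.0415 0.1141] yaw 0.523 F [-0.38 -0.48 -0.83]
target [0.5118 0.033  0.115 ] shift units [-0.66  0.01 -0.03] turn units [-0.01  0.01  0.  ]
```

View pics/t1.png

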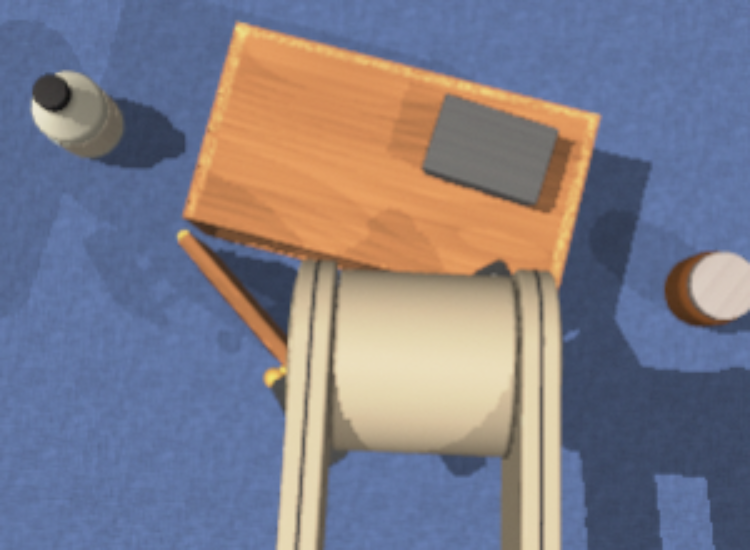

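```bash
python3 -m creep '[[-0.2,0,0,0,0,0],[-0.2,0,0,0,0,0],[-0.15,0,0,0,0,0],[-0.11,0,0,0,0,0],[-0.11,0,0,0,0,-0.24],[-0.11,0,0,0,0,-0.24],[-0.11,0,0,0,0,-0.24],[-0.11,0,0,0,0,-0.24],[-0.11,0,0,0,0,-0.24],[-0.11,0,0,0,0,-0.24],[-0.11,0,0,0,0,-0.24],[-0.11,0,0,0,0,-0.24]]'
python3 -c "
from h import *
delta([*target('R',.95,.11,-.0135),.115],geo('R',.95)[1]-np.pi)"
```

```text
time: 5.35
position: [0.4938, 0.0206, 0.115]
tool_rot: [-3.141, 0.0, 0.726]
ft_force: [1.1, 1.8, -0.1]
gripper_width: 0.0006
grasp_force: 0.8
t 5.35 pos [0.4938 0.0206 0.115 ] yaw 0.726 F [ 1.08  1.82 -0.07]
target [0.4905 0.0211 0.115 ] shift units [-0.08 -0.1  -0.  ] turn units [-0.    0.   -0.16]
```

```bash
cat > chk.py <<'E'
import sys;from h import *
# resisting force along the tool x axis; exit 1 once above limit
s=sense();y=s["tool_rot"][2];f=abs(s["ft_force"][:2]@[np.cos(y),np.sin(y)])
phi=(y+np.pi+.207-np.pi) if sys.argv[1]=="R" else None
side=sys.argv[1];p=s["position"][:2]-(HR if side=="R" else HL)
r=np.hypot(*p);a=np.arctan2(p[1],p[0])+.207
ph=(a-np.pi/2 if side=="R" else -np.pi/2-a)%(2*np.pi)
off=float(sys.argv[3]) if len(sys.argv)>3 else .0135
print(f"t {s['time']:.2f} pos {s['position'].round(4)} yaw {y:.3f} F {f:.2f} r {r*1e3:.1f} phi {ph+np.arcsin(off/r):.3f}")
sys.exit(f>float(sys.argv[2]))
E
sed -i '/^phi=/d' chk.py
A='python3 -m creep'; 
python3 -m creep '[[-0.06,0,0,0,0,-0.13],[-0.06,0,0,0,0,-0.13],[-0.06,0,0,0,0,-0.13],[-0.06,0,0,0,0,-0.13]]' >/dev/null && python3 chk.py R 3.5 && python3 -m creep '[[-0.06,0,0,0,0,-0.13],[-0.06,0,0,0,0,-0.13],[-0.06,0,0,0,0,-0.13],[-0.06,0,0,0,0,-0.13]]' >/dev/null && python3 chk.py R 3.5
```

```text
t 5.75 pos [0.4896 0.0165 0.1151] yaw 0.780 F 0.64 r 107.6 phi 0.986False
```

```bash
python3 -m creep '[[-0.06,0,0,0,0,-0.13],[-0.06,0,0,0,0,-0.13],[-0.06,0,0,0,0,-0.13],[-0.06,0,0,0,0,-0.13]]' >/dev/null && python3 chk.py R 3.5
```

```text
t 6.15 pos [0.4854 0.0122 0.1151] yaw 0.834 F 0.82 r 106.9 phi 1.042False
```

```bash
sed -i 's/sys.exit(f>/sys.exit(int(f>/; s/argv\[2\]))$/argv[2])))/' chk.py; tail -1 chk.py
python3 -m creep '[[-0.06,-0.01,0,0,0,-0.13],[-0.06,-0.01,0,0,0,-0.13],[-0.06,-0.01,0,0,0,-0.13],[-0.06,-0.01,0,0,0,-0.13]]' >/dev/null && python3 chk.py R 3.5 && python3 -m creep '[[-0.06,-0.01,0,0,0,-0.13],[-0.06,-0.01,0,0,0,-0.13],[-0.06,-0.01,0,0,0,-0.13],[-0.06,-0.01,0,0,0,-0.13]]' >/dev/null && python3 chk.py R 3.5 && python3 -m creep '[[-0.06,-0.01,0,0,0,-0.13],[-0.06,-0.01,0,0,0,-0.13],[-0.06,-0.01,0,0,0,-0.13],[-0.06,-0.01,0,0,0,-0.13]]' >/dev/null && python3 chk.py R 3.5 && python3 -m creep '[[-0.06,-0.01,0,0,0,-0.13],[-0.06,-0.01,0,0,0,-0.13],[-0.06,-0.01,0,0,0,-0.13],[-0.06,-0.01,0,0,0,-0.13]]' >/dev/null && python3 chk.py R 3.5
```

```text
sys.exit(int(f>float(sys.argv[2])))
t 6.55 pos [0.4809 0.0082 0.1152] yaw 0.889 F 2.05 r 107.0 phi 1.098
t 6.95 pos [0.4763 0.0042 0.1152] yaw 0.943 F 0.76 r 107.5 phi 1.155
t 7.35 pos [ 4.720e-01 -1.000e-04  1.151e-01] yaw 0.997 F 1.49 r 107.9 phi 1.211
t 7.75 pos [ 0.4686 -0.0043  0.1152] yaw 1.052 F 6.62 r 108.0 phi 1.260
```

```bash
python3 -m creep '[[0,0,0,0,0,0],[0,0,0,0,0,0]]' >/dev/null; python3 chk.py R 3.5;python3 -m creep '[[0,0,0,0,0,0],[0,0,0,0,0,0]]' >/dev/null; python3 chk.py R 3.5
```

```text
t 7.95 pos [ 0.4685 -0.0043  0.1153] yaw 1.051 F 4.93 r 108.0 phi 1.261
t 8.15 pos [ 0.4685 -0.0043  0.1153] yaw 1.051 F 5.49 r 108.0 phi 1.261
```

```bash
python3 -m creep '[[-0.04,0,0,0,0,-0.04],[-0.04,0,0,0,0,-0.04],[0,0,0,0,0,0]]' >/dev/null; python3 chk.py R 3.5;python3 -m creep '[[0,0,0,0,0,0],[0,0,0,0,0,0]]' >/dev/null; python3 chk.py R 3.5;python3 -m creep '[[0,0,0,0,0,0],[0,0,0,0,0,0],[0,0,0,0,0,0],[0,0,0,0,0,0]]' >/dev/null; python3 chk.py R 3.5
```

```text
t 8.45 pos [ 0.4677 -0.0056  0.1153] yaw 1.060 F 8.35 r 107.8 phi 1.275
t 8.65 pos [ 0.4678 -0.0056  0.1153] yaw 1.060 F 7.79 r 107.8 phi 1.275
t 9.05 pos [ 0.4678 -0.0056  0.1153] yaw 1.060 F 8.66 r 107.8 phi 1.275
```

```bash
python3 -m creep '[[0.1,0,0,0,0,0],[0.2,0,0,0,0,0],[0.4,0,0,0,0,0],[0,0,-0.6,0,0,0],[0,0,-0.8,0,0,0],[0,0,-0.8,0,0,0],[0,0,-0.8,0,0,0],[0,0,-0.8,0,0,0],[0,0,-0.3,0,0,0],[0,0,0,0,0,0]]'
python3 -c "
from h import *
delta([*target('R',1.22,.11,.035),.217],1.05)"
```

```text
time: 10.05
position: [0.4764, 0.009, 0.2186]
tool_rot: [3.14, -0.001, 1.059]
ft_force: [0.5, 0.2, 0.1]
gripper_width: 0.0004
grasp_force: 0.0
t 10.05 pos [0.4764 0.009  0.2186] yaw 1.059 F [0.45 0.23 0.13]
target [ 0.4431 -0.0405  0.217 ] shift units [-2.38 -0.19  0.06] turn units [ 0.02 -0.01  0.09]
```

```bash
python3 -m creep '[[-0.6,-0.05,0,0,0,0],[-0.9,-0.1,0,0,0,0],[-0.9,-0.04,0,0,0,0],[0,0,0.6,0,0,0],[0,0,0.8,0,0,0],[0,0,0.8,0,0,0],[0,0,0.8,0,0,0],[0,0,0.8,0,0,0],[0,0,0.3,0,0,0],[0,0,0,0,0,0]]'
python3 -c "
from h import *
delta([*target('R',1.22,.11,.0135),.115],1.013)
p,d=camera('scene');cv2.imwrite('pics/s2.png',p)"
```

```text
time: 11.05
position: [0.4404, -0.0407, 0.1128]
tool_rot: [-3.137, 0.001, 1.059]
ft_force: [-0.8, 0.0, 0.3]
gripper_width: 0.0002
grasp_force: 0.0
t 11.05 pos [ 0.4404 -0.0407  0.1128] yaw 1.059 F [-0.77  0.04  0.3 ]
target [ 0.4545 -0.0222  0.115 ] shift units [ 0.92  0.13 -0.09] turn units [-0.04  0.01  0.44]
```

View pics/s2.png

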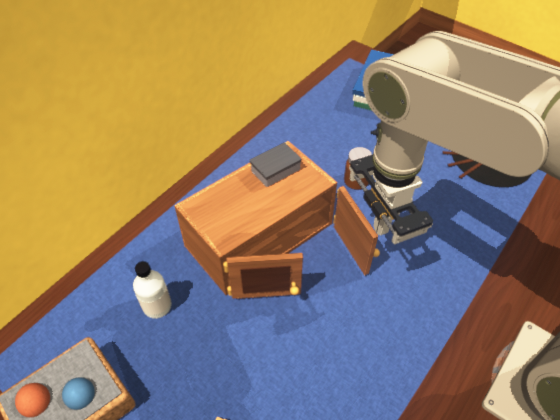

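```bash
python3 -m creep '[[0.25,0.05,-0.03,0,0,0.2],[0.25,0.05,-0.03,0,0,0.24],[0.2,0,0,0,0,0],[0.17,0,0,0,0,0.1],[0.17,0,0,0,0,0.38],[0.17,0,0,0,0,0.38],[0.17,0,0,0,0,0.38],[0.17,0,0,0,0,0.38],[0.17,0,0,0,0,0.38],[0.17,0,0,0,0,0.38],[0.17,0,0,0,0,0.38],[0.17,0,0,0,0,0.38]]' >/dev/null; python3 chk.py R 5 -.0135 && python3 -m creep '[[0.17,0,0,0,0,0.38],[0.17,0,0,0,0,0.38],[0.17,0,0,0,0,0.38],[0.17,0,0,0,0,0.38],[0.17,0,0,0,0,0.38],[0.17,0,0,0,0,0.38]]' >/dev/null; python3 chk.py R 5 -.0135
```

```text
t 12.30 pos [0.4773 0.0023 0.1167] yaw 0.683 F 1.43 r 105.4 phi 0.906
t 12.90 pos [0.4986 0.0164 0.1167] yaw 0.444 F 1.33 r 102.4 phi 0.659
```

```bash
python3 -m creep '[[0.17,-0.03,0,0,0,0.38],[0.17,-0.03,0,0,0,0.38],[0.17,-0.03,0,0,0,0.38],[0.17,-0.03,0,0,0,0.38],[0.17,-0.03,0,0,0,0.38],[0.17,-0.03,0,0,0,0.38],[0.17,-0.03,0,0,0,0.38],[0.17,-0.03,0,0,0,0.38]]' >/dev/null; python3 chk.py R 5 -.0135 && python3 -m creep '[[0.17,-0.03,0,0,0,0.38],[0.13,-0.03,0,0,0,0.3],[0.1,-0.03,0,0,0,0.22],[0.1,-0.03,0,0,0,0.22]]' >/dev/null; python3 chk.py R 5 -.0135
```

```text
t 13.70 pos [0.5292 0.0321 0.1168] yaw 0.126 F 0.93 r 104.3 phi 0.327
t 14.10 pos [0.5413 0.0361 0.1166] yaw 0.009 F 1.05 r 106.0 phi 0.209
```

```bash
python3 -m creep '[[0.09,-0.01,0,0,0,0.2],[0.09,-0.01,0,0,0,0.2],[0.09,-0.01,0,0,0,0.2],[0.09,0,0,0,0,0.2],[0.09,0,0,0,0,0.2],[0.09,0,0,0,0,0.2],[0.09,0,0,0,0,0.2]]' >/dev/null; python3 chk.py R 4 -.0135 && python3 -m creep '[[0.06,0,0,0,0,0.14],[0.06,0,0,0,0,0.14]]' >/dev/null; python3 chk.py R 4 -.0135 && python3 -m creep '[[0.05,0,0,0,0,0.1],[0.05,0,0,0,0,0.1]]' >/dev/null; python3 chk.py R 4 -.0135
```

```text
t 14.80 pos [0.5573 0.036  0.1166] yaw -0.138 F 1.25 r 105.0 phi 0.057
t 15.00 pos [0.5602 0.0355 0.1166] yaw -0.167 F 0.92 r 104.7 phi 0.028
t 15.20 pos [0.5626 0.0351 0.1166] yaw -0.188 F 1.47 r 104.4 phi 0.005
```

```bash
python3 -m creep '[[0.04,0,0,0,0,0.05],[0.04,0,0,0,0,0.05]]' >/dev/null; python3 chk.py R 3.5 -.0135 && python3 -m creep '[[0.04,0,0,0,0,0],[0.04,0,0,0,0,0]]' >/dev/null && python3 chk.py R 3.5 -.0135  && python3 -m creep '[[0.04,0,0,0,0,0],[0.04,0,0,0,0,0]]' >/dev/null && python3 chk.py R 3.5 -.0135
```

```text
t 15.40 pos [0.5644 0.0348 0.1166] yaw -0.198 F 2.29 r 104.2 phi -0.013
t 15.60 pos [0.5659 0.0346 0.1166] yaw -0.197 F 7.24 r 104.2 phi -0.028
```

```bash
python3 -m creep '[[-0.04,0,0,0,0,0],[-0.06,0,0,0,0,0],[-0.2,0,0,0,0,0],[-0.4,0,0,0,0,0],[-0.4,0,0,0,0,0],[0,0,-0.6,0,0,0],[0,0,-0.8,0,0,0],[0,0,-0.8,0,0,0],[0,0,-0.8,0,0,0],[0,0,-0.8,0,0,0],[0,0,-0.3,0,0,0],[0,0,0,0,0,0]]' >/dev/null
python3 -m creep '[[0,0,0,0,0,-1],[0,0,0,0,0,-1],[0,0,0,0,0,-1],[0,0,0,0,0,-1],[0,0,0,0,0,-1],[0,0,0,0,0,-1],[0,0,0,0,0,-1],[0,0,0,0,0,-1],[0,0,0,0,0,-1],[0,0,0,0,0,-1],[0,0,0,0,0,-1],[0,0,0,0,0,-1]]' >/dev/null
python3 -m creep '[[0,0,0,0,0,-1],[0,0,0,0,0,-1],[0,0,0,0,0,-1],[0,0,0,0,0,-1],[0,0,0,0,0,-1],[0,0,0,0,0,-1],[0,0,0,0,0,-1],[0,0,0,0,0,-1],[0,0,0,0,0,-1],[0,0,0,0,0,-1],[0,0,0,0,0,-1],[0,0,0,0,0,-0.8]]'
python3 -c "
from h import *
delta([*target('L',.64,.11,-.030),.217],geo('L',.64)[1]+2*np.pi)
p,d=camera('top');cv2.imwrite('pics/t3.png',cv2.resize(p[125:345,120:420],None,fx=2.5,fy=2.5))"
```

```text
time: 19.2
position: [0.5388, 0.0397, 0.2177]
tool_rot: [-3.14, -0.001, 2.299]
ft_force: [-0.0, 0.3, -0.3]
gripper_width: 0.0004
grasp_force: 0.0
t 19.2 pos [0.5388 0.0397 0.2177] yaw 2.299 F [-0.04  0.34 -0.29]
target [0.5524 0.1207 0.217 ] shift units [2.05 2.56 0.03] turn units [-0.01 -0.01  0.04]
```

View pics/t3.png

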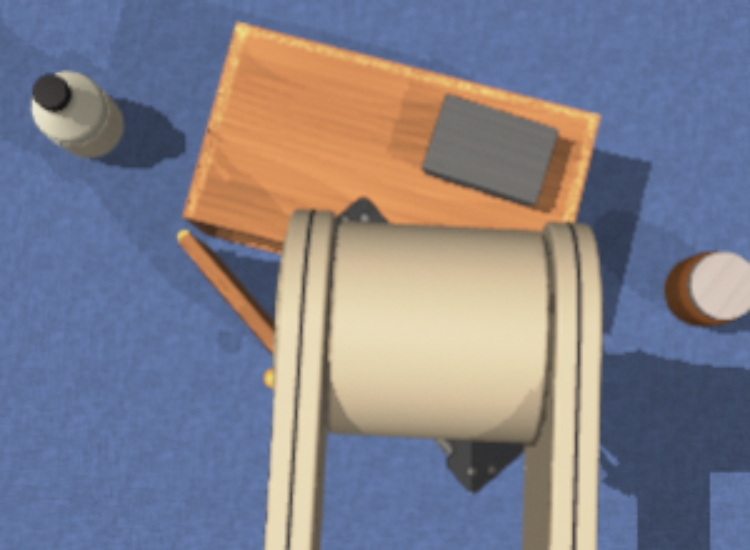

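```bash
python3 -m creep '[[0.5,0.6,0,0,0,0],[0.8,1,0,0,0,0],[0.75,0.96,0,0,0,0],[0,0,0.6,0,0,0],[0,0,0.8,0,0,0],[0,0,0.8,0,0,0],[0,0,0.8,0,0,0],[0,0,0.8,0,0,0],[0,0,0.3,0,0,0],[0,0,0,0,0,0]]' 
python3 chk.py L 4;  python3 -m creep '[[0.2,0,0,0,0,0],[0.2,0,0,0,0,0],[0.15,0,0,0,0,0],[0.11,0,0,0,0,0],[0.13,-0.01,0,0,0,0.29],[0.13,-0.01,0,0,0,0.29],[0.13,-0.01,0,0,0,0.29],[0.13,-0.01,0,0,0,0.29],[0.13,-0.01,0,0,0,0.29],[0.13,-0.01,0,0,0,0.29],[0.13,-0.01,0,0,0,0.29],[0.13,-0.01,0,0,0,0.29]]' >/dev/null; python3 chk.py L 4
```

```text
time: 20.25
position: [0.5518, 0.1198, 0.1143]
tool_rot: [-3.138, -0.002, 2.294]
ft_force: [-0.7, 0.4, 0.4]
gripper_width: 0.0004
grasp_force: 0.0
t 20.25 pos [0.5518 0.1198 0.1143] yaw 2.294 F 0.80 r 115.1 phi 0.492
t 21.45 pos [0.5259 0.153  0.117 ] yaw 2.051 F 2.07 r 109.1 phi 0.873
```

```bash
python3 -m creep '[[0.13,-0.02,0,0,0,0.29],[0.13,-0.02,0,0,0,0.29],[0.13,-0.02,0,0,0,0.29]]' >/dev/null; python3 chk.py L 4 && python3 -m creep '[[0.13,-0.02,0,0,0,0.29],[0.13,-0.02,0,0,0,0.29],[0.13,-0.02,0,0,0,0.29]]' >/dev/null && python3 chk.py L 4 && python3 -m creep '[[0.13,-0.02,0,0,0,0.29],[0.13,-0.02,0,0,0,0.29],[0.13,-0.02,0,0,0,0.29]]' >/dev/null && python3 chk.py L 4 && python3 -m creep '[[0.13,-0.02,0,0,0,0.29],[0.13,-0.02,0,0,0,0.29],[0.13,-0.02,0,0,0,0.29]]' >/dev/null && python3 chk.py L 4 && python3 -m creep '[[0.13,-0.02,0,0,0,0.29],[0.13,-0.02,0,0,0,0.29],[0.13,-0.02,0,0,0,0.29]]' >/dev/null && python3 chk.py L 4 && python3 -m creep '[[0.13,-0.02,0,0,0,0.29],[0.13,-0.02,0,0,0,0.29],[0.13,-0.02,0,0,0,0.29]]' >/dev/null && python3 chk.py L 4
```

```text
t 21.75 pos [0.5205 0.1613 0.1171] yaw 1.960 F 1.30 r 109.2 phi 0.963
t 22.05 pos [0.5157 0.1699 0.1171] yaw 1.869 F 0.68 r 109.5 phi 1.053
t 22.35 pos [0.5116 0.1789 0.1171] yaw 1.777 F 0.28 r 109.8 phi 1.142
t 22.65 pos [0.5084 0.1882 0.1171] yaw 1.686 F 0.50 r 110.2 phi 1.231
t 22.95 pos [0.506  0.1977 0.1171] yaw 1.595 F 0.11 r 110.5 phi 1.320
t 23.25 pos [0.5045 0.2075 0.1171] yaw 1.504 F 0.89 r 110.8 phi 1.409
```

```bash
python3 -m creep '[[0.13,-0.02,0,0,0,0.29],[0.13,-0.02,0,0,0,0.29],[0.13,-0.02,0,0,0,0.29],[0.13,-0.02,0,0,0,0.29],[0.13,-0.02,0,0,0,0.29],[0.13,-0.02,0,0,0,0.29]]' >/dev/null; python3 chk.py L 4 && python3 -m creep '[[0.13,-0.02,0,0,0,0.29],[0.13,-0.02,0,0,0,0.29],[0.13,-0.02,0,0,0,0.29],[0.12,-0.02,0,0,0,0.29],[0.1,-0.02,0,0,0,0.2],[0.06,0,0,0,0,0.1]]' >/dev/null && python3 chk.py L 4
python3 -m creep '[[-0.04,0,0,0,0,0],[-0.06,0,0,0,0,0],[-0.2,0,0,0,0,0],[-0.4,0,0,0,0,0],[-0.4,0,0,0,0,0],[0,0,-0.6,0,0,0],[0,0,-0.8,0,0,0],[0,0,-0.8,0,0,0],[0,0,-0.8,0,0,0],[0,0,-0.8,0,0,0],[0,0,-0.3,0,0,0],[0,0,0,0,0,0]]'
```

```text
t 23.85 pos [0.504  0.2272 0.117 ] yaw 1.322 F 1.60 r 111.5 phi 1.586
t 24.45 pos [0.5068 0.2439 0.1168] yaw 1.170 F 0.58 r 111.7 phi 1.738
time: 25.65
position: [0.4973, 0.2186, 0.2214]
tool_rot: [3.139, -0.002, 1.17]
ft_force: [-0.6, 0.0, -0.3]
gripper_width: 0.0005
grasp_force: 0.0
```

```bash
python3 -m creep '[[-0.5,0,0,0,0,0],[-0.9,0,0,0,0,0],[-0.9,0,0,0,0,0],[-0.9,0,0,0,0,0],[-0.9,0,0,0,0,0],[-0.9,0,0,0,0,0],[-0.9,0,0,0,0,0],[-0.9,0,0,0,0,0],[-0.9,0,0,0,0,0],[-0.9,0,0,0,0,0],[-0.9,0,0,0,0,0],[-0.9,0,0,0,0,0]]' >/dev/null
python3 -m creep '[[-0.9,0,0,0,0,0],[-0.9,0,0,0,0,0],[-0.9,0,0,0,0,0],[-0.9,0,0,0,0,0],[-0.9,0,0,0,0,0],[-0.9,0,0,0,0,0],[-0.5,0,0,0,0,0],[0,0,0,0,0,0]]'
python3 -c "
from h import *
p,d=camera('top');cv2.imwrite('pics/t4.png',cv2.resize(p[125:345,120:420],None,fx=2.5,fy=2.5))"
```

```text
time: 27.65
position: [0.3357, -0.1578, 0.2177]
tool_rot: [-3.139, 0.0, 1.167]
ft_force: [-0.2, 0.1, 0.3]
gripper_width: 0.0002
grasp_force: 0.0
```

View pics/t4.png

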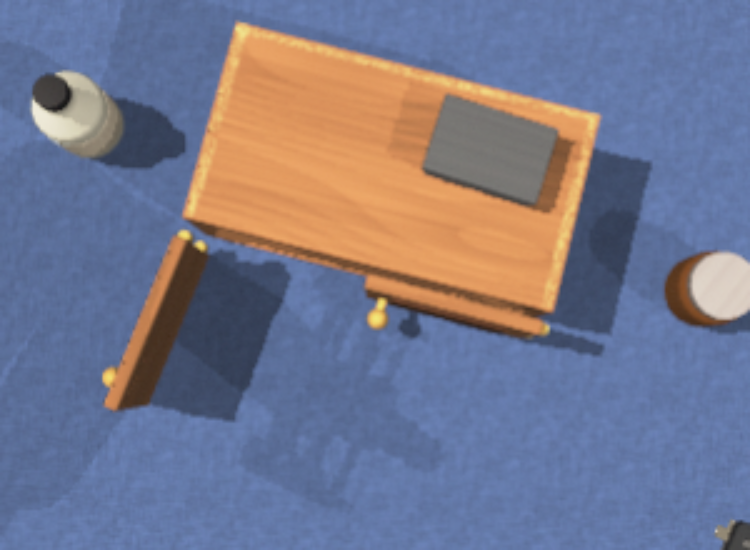

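```bash
python3 -c "
from h import *
c=np.array([(184,237),(113,407),(545,327),(368,283)])/2.5+[120,125]
d=ray('top',c,.15)[:,:2];print(d.round(3))
a=lambda v:np.arctan2(v[1],v[0])+.207
print('L',(-np.pi/2-a(d[1]-d[0]))%(2*np.pi),'R',a(d[3]-d[2])-np.pi/2, np.linalg.norm(d[1]-d[0]),np.linalg.norm(d[3]-d[2]))"
```

```text
[[ 0.617  0.217]
 [ 0.485  0.265]
 [ 0.555 -0.066]
 [ 0.585  0.073]]
L 1.7114723337642825 R -0.008683915448393531 0.14047329718277624 0.1418375786269094
```

The final top view shows the left door open at about 1.71 rad, running (184,237)→(113,407) in the crop. The right door is shut at about 0 rad, and the bottle, jar and tin are where they started.

```bash
python3 -c "
from station import *
print(sign_off())"
```

```text
the job is handed in; nothing more can be done
None
```

The job is handed in, verdict not shown: the right door binds (leaned on at about 8 N near 1.27 rad) and is now shut, the free left door stands open at about 1.71 rad, and the bottle, jar and tin look undisturbed.

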